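# Three nuts from the click dispenser

### The arm

A 6-joint arm with a two-finger parallel gripper is mounted at the origin on the work surface; the furniture and walls round the work are solid. World frame = base frame: x ahead of the robot, y to its left, z up, the work surface at z = 0. Lengths are in m, angles in rad, forces in N, time in s.
With the tool pointing down it reaches from about 0.35 to 0.775 m from the base axis. Payload 7.3 kg.
Tool frame: the origin (TCP) lies at the very end of the fingers, on their centre line; the grasp point (between the pads) lies 19 mm behind it; z points along the fingers, y is the line along which they close (so a half turn about z gives the same grasp; the last joint's range is limited). The gripper opens to 92 mm and grips with 3 to 60 N. Pads are 19 mm wide; open, the fingers measure 130 mm over their backs; the gripper's body (75 mm by 190 mm) begins 47 mm behind the grasp point.
Start: joints at [-1.414, 0.342, 1.524, -0, 1.275, -0.146], TCP at [0.157, -0.501, 0.227] pointing down, gripper open.
Joint ranges: [-2.53, 2.53], [-0.77, 2.02], [0.04, 2.7], [-1, 4.14], [0.28, 2.66], [-3.11, 3.11]. Speed limits (rad/s): [2.57, 2.57, 3.14, 3.14, 3.14, 3.14].

### API

Orientations are given as [roll, pitch, yaw] about the fixed x, y, z axes, in that order (R = Rz(yaw) Ry(pitch) Rx(roll)).
In Python, from cell import robot, read_camera, get_calibration gives the robot as it stands. The module is installed in compiled form; this text tells all that it offers.
- The arm moves only by the tool send_rows, never from a script. Its argument "plan" is a list of rows, each a list of 2 entries, a list of its own where there are three numbers: the shift along the tool's x, y, z as a fraction of full scale, then the turn, a rotation vector about the tool's x, y, z as a fraction of full scale. A call has exactly 10 rows; each row shifts and turns the commanded pose from where the row before left it, along the tool's axes as they then stand; what a row does not reach is not made up. Full scale, the value 1, is 0.025 m for a shift and 90 degrees for a turn. A row lasts 1/8 s, in which the tool goes at most 62.5 mm and 10.7 degrees, less where a joint would pass 70% of its speed; a pose out of reach is approached as far as the arm can. A call with a number of a shift or a turn outside -1 to 1 is refused whole. A call with a gripper value outside its range is refused whole. "gripper" is the opening, from -1 (shut) to 1 (fully open), so that 0 is half open, set as the call begins (left out, the last holds). The fingers move at their own pace and stop on an object; "force" is the grip in N (left out, the last holds). Time passes only in rows, so rows that do not move let the fingers close, or fill a call up. It gives the time, the measured TCP pose, the force, the opening and the grip force at its end, in the units of the state.
- robot.observe(): the state, without advancing time (a new reading comes with each control period).
- read_camera(name): name is "scene" or "top"; returns (picture, depth): 400x640x3 uint8, blue, green, red; 400x640 float32, m along the optical axis (not along the pixel's ray), 0 where there is no reading.
- get_calibration(name): a dict with "intrinsics" (3x3 intrinsics, pixels), "rvec" (rotation vector, rad) and "tvec" (3), from world to camera coordinates, as OpenCV has them. Camera axes: x right, y down, z forward; pixel columns grow to the right and rows downward; lengths in m; the calibration is good to about 2 mm. A picture is of the moment at which its call begins. get_calibration takes no time and is no camera call.
- robot.hand_in(): hands the job in; it is judged then, once.
The state is a dict: "time": time; "qpos": joint angles; "qvel": joint speeds; "joint_efforts": joint torques, N m; "tool_pos": TCP position; "tool_rot": TCP orientation; "contact_force": force on the tool from outside, world axes, zero at the start; "torque": the same for the moment, N m; "opening": finger opening in m; "grip_force": force on a finger pad.
Only numpy, scipy, OpenCV 4.12 (cv2) and the standard library are available. Lean on these libraries where they do the work, as an engineer would, in place of code of your own. Each camera call takes 0.05 s, during which the arm holds its last target. There are 200 camera calls.

### The job

Stand the white espresso cup upright on the round rubber mat under the spout of the nut dispenser and let go of it, then turn the dispenser's black paddle knob clockwise by exactly three clicks, so that three nuts drop into the cup. Leave the filled cup standing there and the knob resting in its third click; spill no nuts and do not disturb the other things on the table.

Things in the scene. Friction and masses are not known exactly. Their poses are not given: they have to be found in the camera images.
- cup_center (a point): White espresso cup, reddish inside: round, 62 mm across at the rim, 43 mm at the foot, 51 mm tall, 0.12 kg, inside 50 mm across at the rim. This point is on the cup's axis, 25.5 mm above its underside. z points up; the handle sticks out along -y (11 mm thick, its outer edge 55 mm from the cup's axis, 16 to 51 mm above the underside).
- cup_spot (a point): Top centre of the round grey rubber mat (68 mm across, 10 mm above the table) on the dispenser's black foot (96 mm wide), where the cup is to stand. Fixed to the dispenser; x points from the mat towards the pedestal (away from the dispenser's front), y to the left seen from the front, z up. The pedestal begins 72 mm from it. Nuts fall onto this point.
- spout_lip (a point): Middle of the floor edge at the low front end of the white spout, 26 mm from cup_spot in its x and 75 mm above it. The spout is 38 mm wide and reaches from 7 mm below to 11 mm above this edge, up to 5 mm nearer the front. A gripper holding the cup by its sides must lean, its top towards the front, by some 25 degrees to clear it; by the handle, turned to the front, it clears.
- knob_grip (a point): Black paddle knob: a bar 46 mm long, 12 mm thick, 32 mm tall. This point is on its axis, 10.5 mm below the bar's top, 20 mm above its round skirt (38 mm across) and 29 mm above the clear cover. z points out of the knob along its axis, which leans 25 degrees from vertical towards the front; x lies along the bar and turns with it. 76 mm from cup_spot in its x, 162 mm above it.
- paddle (a joint): Angle of the paddle knob (rad), about 0 at the start, growing as it is turned clockwise, seen facing the knob. A spring detent clicks every 60 degrees (1.047): it takes up to 0.15 N m to leave a click, and past half-way it snaps on to the next. Each click drops one nut, about 0.7 of the way through. Turn about one click a grasp; the bar looks the same after half a turn.
- nut_1: Brown ball-shaped nut in its shell, 20 mm across, 11 g; origin at its centre. At the start in the wheel pocket next to fall.
- nut_2: Brown ball-shaped nut in its shell, 20 mm across, 11 g; origin at its centre. At the start in the wheel pocket second to fall.
- nut_3: Brown ball-shaped nut in its shell, 20 mm across, 11 g; origin at its centre. At the start in the wheel pocket third to fall.
- nut_4: Brown ball-shaped nut in its shell, 20 mm across, 11 g; origin at its centre. At the start waiting in the magazine, number 4 in the queue.
- nut_5: Brown ball-shaped nut in its shell, 20 mm across, 11 g; origin at its centre. At the start waiting in the magazine, number 5 in the queue.
- nut_6: Brown ball-shaped nut in its shell, 20 mm across, 11 g; origin at its centre. At the start waiting in the magazine, number 6 in the queue. The magazine is a clear-topped channel that rises behind the knob to 201 mm above the table, the dispenser's highest point, 206 mm from cup_spot in its x; each nut rolls down it into the wheel.
- tin: Small food tin with a red and white label, 57 mm across, 72 mm tall, loose bystander; origin at the centre of its underside.
- mug: White mug with blue pattern, 78 mm across without the handle, 91 mm tall, loose bystander behind on the right; origin under its middle.
- lemon: Yellow lemon, 72x57x58 mm, loose bystander behind on the left; origin on its underside.
- garlic: Garlic bulb, 60x57x58 mm, loose bystander behind on the left; origin on its underside.
- timer: Black kitchen timer, 64 mm across, 54 mm tall, loose bystander on the right; origin at the centre of its underside.

How it is judged:
By the outcome, as a careful person would: the job done as asked, in the order asked, and still so for the second after the job is handed in, with the robot touching nothing.
It also fails if it takes over 72 s, if anything falls off the work surface, if the arm or the gripper's body presses on something with over 40 N, if the wrist force passes 120 N, or if a joint passes its speed limit or range.

## Working session

There is one attempt and no reset: what is moved stays moved. The work goes in short steps, Python scripts to look and compute and a tool call to move; the robot and the scene stay as the last step left them, time stands still between calls to the robot, and variables do not carry over. Pictures are saved under pics/ and viewed, at most 12 in all, crops included, and the job is handed in when it is done.

Besides the shell and the picture viewer there is one more tool, called after "Call:" in YAML: its name, and indented under it one key for each argument. send_rows: Moves the arm, as the interface text tells. Shift numbers are shares of 0.025 m and turn numbers shares of 90 degrees, none past 1 either way. Its arguments: {"type":"object","properties":{"plan":{"type":"array"},"gripper":{"type":"number"},"force":{"type":"number"}},"required":["plan"]}

```bash
mkdir -p pics
python3 - <<'E'
from cell import robot, read_camera, get_calibration
import cv2,numpy as np
for n in("scene","top"):
    p,d=read_camera(n); cv2.imwrite(f"pics/{n}0.png",p); np.save(f"{n}0_d.npy",d); np.save(f"{n}0.npy",p)
    c=get_calibration(n); R=cv2.Rodrigues(np.array(c["rvec"]))[0]; print(n,np.array(c["intrinsics"]).round(1).tolist(),"pos",(-R.T@np.array(c["tvec"]).ravel()).round(3),R.round(2).tolist())
s=robot.observe();print(s)
E
```

```text
scene [[436.2, 0.0, 321.8], [0.0, 436.2, 199.2], [0.0, 0.0, 1.0]] pos [-0.485  0.64   0.73 ] [[-0.52, -0.85, 0.03], [-0.38, 0.21, -0.9], [0.77, -0.48, -0.43]]
top [[374.8, 0.0, 317.4], [0.0, 374.8, 202.4], [0.0, 0.0, 1.0]] pos [ 0.417 -0.032  1.426] [[0.01, -1.0, 0.02], [-0.99, -0.01, -0.13], [0.13, -0.02, -0.99]]
{'time': 0.1, 'qpos': array([-1.41400613e+00,  3.42668374e-01,  1.52492101e+00, -8.04289080e-06,
        1.27540461e+00, -1.46011960e-01]), 'qvel': array([-0.00128668, -0.00162192, -0.00376888,  0.00107173,  0.00098292,
       -0.00136126]), 'joint_efforts': array([ 1.41378237e-03, -4.32004595e+01, -2.44695067e+01,  7.18890969e-02,
        5.25652757e-02, -5.60418493e-05]), 'tool_pos': array([ 0.15650821, -0.50074652,  0.22610667]), 'tool_rot': array([-3.14020510e+00, -1.96277788e-04,  3.02804362e-01]), 'contact_force': array([-0.2957716 , -0.73847048,  0.21030643]), 'torque': array([-0.05600141,  0.00617579,  0.04857108]), 'grip_force': 0.0, 'opening': 0.09196609225697941}
```

View pics/scene0.png

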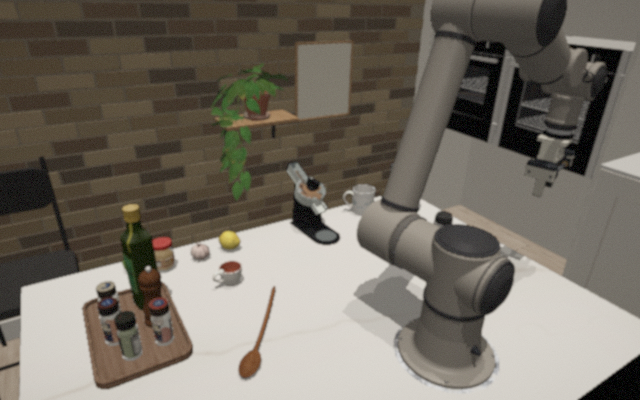

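View pics/top0.png

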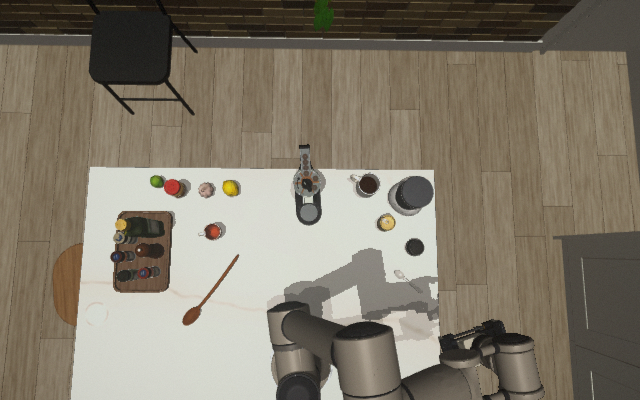

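```bash
cat > h.py <<'E'
import cv2,numpy as np
from cell import robot, read_camera, get_calibration
from scipy.spatial.transform import Rotation as Ro
def cal(n):
    c=get_calibration(n); return np.array(c["intrinsics"]),cv2.Rodrigues(np.array(c["rvec"]))[0],np.array(c["tvec"]).ravel()
def ray(n,uv,z):
    K,R,t=cal(n); o=-R.T@t; d=R.T@np.linalg.inv(K)@np.array([uv[0],uv[1],1.]); return o+d*(z-o[2])/d[2]
def proj(n,p):
    K,R,t=cal(n); q=K@(R@np.array(p)+t); return q[:2]/q[2]
def cloud(n,d):
    K,R,t=cal(n); v,u=np.mgrid[:400,:640]; c=np.stack([(u-K[0,2])/K[0,0]*d,(v-K[1,2])/K[1,1]*d,d],-1); return (c-t)@R
E
python3 - <<'E'
from h import *
t=np.load("top0.npy");s=np.load("scene0.npy")
a=cv2.resize(t[140:265,190:440],None,fx=3,fy=3,interpolation=cv2.INTER_CUBIC)
b=cv2.resize(s[155:290,205:395],None,fx=4,fy=4,interpolation=cv2.INTER_CUBIC)
cv2.imwrite("pics/ta.png",a);cv2.imwrite("pics/sa.png",b)
E
```

```text
(no output)
```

View pics/ta.png

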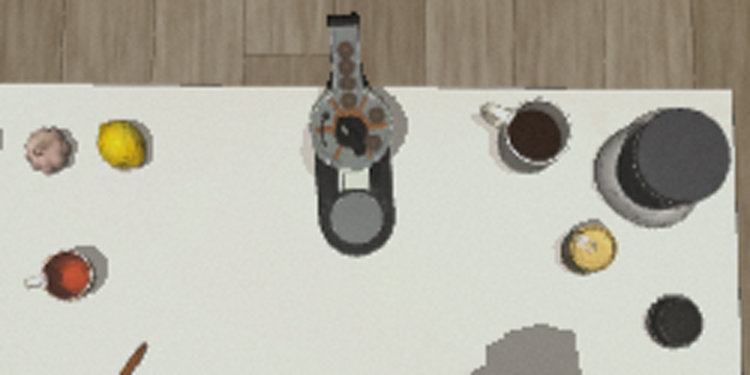

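View pics/sa.png

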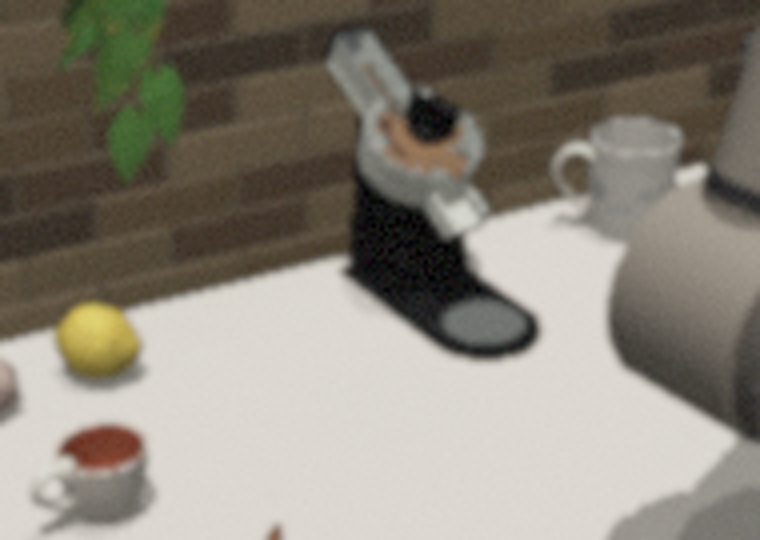

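Run:
```python
from h import *
t=np.load("top0.npy");d=np.load("top0_d.npy");s=np.load("scene0.npy");ds=np.load("scene0_d.npy")
W=cloud("top",d);Ws=cloud("scene",ds)
r0=ray("top",(213.3,231.3),.05);m0=ray("top",(309,212),.01);print("rough",r0,m0)
hsv=cv2.cvtColor(t,cv2.COLOR_BGR2HSV)
print("table z",np.median(W[240:250,250:280,2]),np.median(Ws[280:300,320:350,2]))
# cup
for n,w in(("top",W),("scene",Ws)):
    k=(np.hypot(w[...,0]-r0[0],w[...,1]-r0[1])<.075)&(w[...,2]>.008)
    P=w[k];print(n,len(P),P[:,2].max())
    Q=P[P[:,2]>.04];(c,r)=cv2.minEnclosingCircle(Q[:,:2].astype(np.float32))[:2];print("top pts",c,r,Q.mean(0))
# red
mk=((hsv[...,0]<12)|(hsv[...,0]>170))&(hsv[...,1]>110);mk[:215]=0;mk[250:]=0;mk[:,:195]=0;mk[:,230:]=0
cs=max(cv2.findContours(mk.astype(np.uint8),0,1)[0],key=cv2.contourArea);e=cv2.fitEllipse(cs);print("red",e,ray("top",e[0],.045),ray("top",cs.reshape(-1,2).mean(0),.051))
# mat in both
for n,w,im in(("top",W,t),("scene",Ws,s)):
    h=cv2.cvtColor(im,cv2.COLOR_BGR2HSV);u,v=proj(n,m0).astype(int);print(n,u,v,h[v,u],w[v,u])
    g=(abs(h[...,2].astype(int)-h[v,u,2])<28)&(h[...,1]<70)
    b=np.zeros_like(g);b[v-25:v+25,u-30:u+30]=1;g=(g&b).astype(np.uint8)
    g=cv2.morphologyEx(g,2,np.ones((3,3)))
    nn,L=cv2.connectedComponents(g);c=max(cv2.findContours((L==L[v,u]).astype(np.uint8),0,1)[0],key=cv2.contourArea);e=cv2.fitEllipse(c);print(e,ray(n,e[0],.010), "d",[round(np.linalg.norm(ray(n,np.array(e[0])+[e[1][0]/2,0],.01)-ray(n,e[0],.01)),3)])
# dispenser high points
for n,w in(("top",W),("scene",Ws)):
    k=(np.abs(w[...,1]-m0[1])<.06)&(w[...,0]>m0[0]+.0)&(w[...,0]<m0[0]+.26)&(w[...,2]>.1)&(w[...,2]<.23)
    P=w[k];
    for lo in(.1,.13,.16,.17,.18,.19):
        q=P[(P[:,2]>lo)];print(n,lo,len(q),q.min(0).round(3),q.max(0).round(3),q.mean(0).round(3))
```

```text
rough [0.48208906 0.321699   0.05      ] [ 0.55942532 -0.02635952  0.01      ]
table z -0.0012519362367800506 -0.0014076208978961672
top 207 0.05508313465222934
top pts (0.47965770959854126, 0.33855462074279785) 0.042042527347803116 [0.47970932 0.33868137 0.047515  ]
scene 516 0.05165212010303156
top pts (0.47482791543006897, 0.33879780769348145) 0.042484160512685776 [0.47512503 0.33615067 0.04574079]
red ((212.93585205078125, 230.9002227783203), (11.983879089355469, 13.607895851135254), 176.6625518798828) [0.48377783 0.32437088 0.045     ] [0.4830237  0.32387078 0.051     ]
top 308 212 [ 50   6 125] [ 0.56015674 -0.02251357  0.00245616]
((308.36920166015625, 212.14732360839844), (16.087003707885742, 16.29452133178711), 148.410400390625) [ 0.55884583 -0.02397154  0.01      ] d [np.float64(0.031)]
scene 324 233 [ 53   9 119] [ 0.56861747 -0.02851606  0.00843153]
((325.6649475097656, 235.28985595703125), (9.12120532989502, 19.45608139038086), 92.16995239257812) [ 0.55104819 -0.02406432  0.01      ] d [np.float64(0.015)]
top 0.1 904 [ 0.586 -0.064  0.101] [0.777 0.031 0.203] [ 0.672 -0.
[... 189 characters left out ...]
4 -0.033  0.17 ] [0.777 0.009 0.203] [ 0.716 -0.012  0.184]
top 0.18 170 [ 0.626 -0.026  0.18 ] [0.772 0.008 0.203] [ 0.731 -0.01   0.189]
top 0.19 68 [ 0.738 -0.025  0.19 ] [0.769 0.008 0.203] [ 0.755 -0.009  0.195]
scene 0.1 964 [ 0.584 -0.066  0.1  ] [0.77  0.033 0.199] [ 0.659 -0.005  0.149]
scene 0.13 733 [ 0.604 -0.066  0.13 ] [0.77  0.033 0.199] [ 0.671 -0.006  0.159]
scene 0.16 342 [ 0.608 -0.033  0.16 ] [0.77  0.014 0.199] [ 0.699 -0.008  0.176]
scene 0.17 219 [ 0.608 -0.031  0.17 ] [0.77  0.01  0.199] [ 0.71  -0.008  0.182]
scene 0.18 113 [ 0.625 -0.031  0.18 ] [0.766 0.01  0.199] [ 0.727 -0.007  0.188]
scene 0.19 39 [ 0.736 -0.026  0.19 ] [0.766 0.01  0.199] [ 0.75  -0.008  0.194]
```

```bash
cat >> h.py <<'E'
def rows(pos,rotm,n=10):
    """n equal world steps from the present pose, as tool-frame shares"""
    s=robot.observe();p=np.array(s["tool_pos"]);R0=Ro.from_euler("xyz",s["tool_rot"])
    rv=(R0.inv()*rotm).as_rotvec();R=R0;o=[]
    for i in range(n):
        o.append([(R.inv().apply((np.array(pos)-p)/n)/.025).round(3).tolist(),(rv/n/(np.pi/2)).round(4).tolist()]); R=R*Ro.from_rotvec(rv/n)
    print("d",(np.array(pos)-p).round(4),"rv deg",np.degrees(rv).round(2))
    for r in o: print(r)
def down(yaw): return Ro.from_euler("xyz",[np.pi,0,yaw])
E
python3 - <<'E'
from h import *
c=np.array([.481,.3265])
for n in("top","scene"):
    t=np.load(n+"0.npy");w=cloud(n,np.load(n+"0_d.npy"))
    r=np.hypot(w[...,0]-c[0],w[...,1]-c[1]);k=(r>.038)&(r<.06)&(w[...,2]>.014)&(w[...,2]<.058)
    P=w[k];m=P.mean(0);print(n,len(P),m,np.degrees(np.arctan2(m[1]-c[1],m[0]-c[0])))
    k=(r<.034)&(w[...,2]>.044)&(w[...,2]<.06);P=w[k];A=np.c_[2*P[:,:2],np.ones(len(P))];x=np.linalg.lstsq(A,(P[:,:2]**2).sum(1),rcond=None)[0];print(" rim fit",len(P),x[:2],np.sqrt(x[2]+x[:2]@x[:2]),P.min(0),P.max(0))
# knob
yaw=np.radians(4.4);mat=np.array([.559,-.024,.01]);ex=np.array([np.cos(yaw),np.sin(yaw),0]);ez=np.array([0,0,1.])
ey=np.cross(ez,ex);g=mat+.076*ex+.162*ez;a=-np.sin(np.radians(25))*ex+np.cos(np.radians(25))*ez;u=np.cross(ey,a);print("knob",g,a)
for n in("top","scene"):
    t=np.load(n+"0.npy");w=cloud(n,np.load(n+"0_d.npy"));q=w-g
    X,Y,Z=q@u,q@ey,q@a;k=(np.hypot(X,Y)<.04)&(Z>-.012)&(Z<.02)
    blk=k&(t.max(2)<60)
    for nm,m in(("geo",k),("black",blk),("geotop",k&(Z>0))):
        P=np.c_[X[m],Y[m]];mu=P.mean(0);ev,V=np.linalg.eigh(np.cov(P.T));print(n,nm,len(P),mu.round(4),np.sqrt(ev).round(4),"bar deg from u to ey",np.degrees(np.arctan2(V[1,1],V[0,1])).round(1),"Zmax",Z[m].max().round(4))
    gp=proj(n,g).astype(int);print(n,gp)
    cv2.imwrite(f"pics/k{n}.png",cv2.resize(t[gp[1]-20:gp[1]+20,gp[0]-20:gp[0]+20],(400,400),interpolation=cv2.INTER_CUBIC))
cv2.imwrite("pics/kk.png",np.hstack([cv2.imread("pics/ktop.png"),cv2.imread("pics/kscene.png")]))
E
```

```text
top 14 [0.47179462 0.37233081 0.04096212] 101.35706619931713
 rim fit 55 [0.48170803 0.32745507] 0.029300162027686375 [0.45403802 0.29746622 0.04438383] [0.51258186 0.35887756 0.05508313]
scene 51 [0.46646223 0.37164619 0.03779015] 107.84936353024867
 rim fit 98 [0.47728898 0.32792688] 0.02882937039456109 [0.44703376 0.2969252  0.04425788] [0.50902068 0.35947351 0.05165212]
knob [ 0.63477601 -0.01816935  0.172     ] [-0.4213727  -0.03242286  0.90630779]
top geo 55 [ 0.0018 -0.    ] [0.0036 0.0132] bar deg from u to ey -149.4 Zmax 0.0136
top black 48 [ 0.0014 -0.0007] [0.0036 0.0129] bar deg from u to ey -149.8 Zmax 0.0136
top geotop 46 [ 0.0002 -0.0003] [0.0034 0.0129] bar deg from u to ey -149.3 Zmax 0.0136
top [306 185]
scene geo 97 [-0.0079  0.0028] [0.0036 0.0131] bar deg from u to ey -148.6 Zmax 0.0129
scene black 73 [-0.0102  0.0023] [0.0029 0.0107] bar deg from u to ey -146.9 Zmax 0.0129
scene geotop 59 [-0.0077  0.0019] [0.0039 0.0128] bar deg from u to ey -148.7 Zmax 0.0129
scene [311 180]
```

View pics/kk.png

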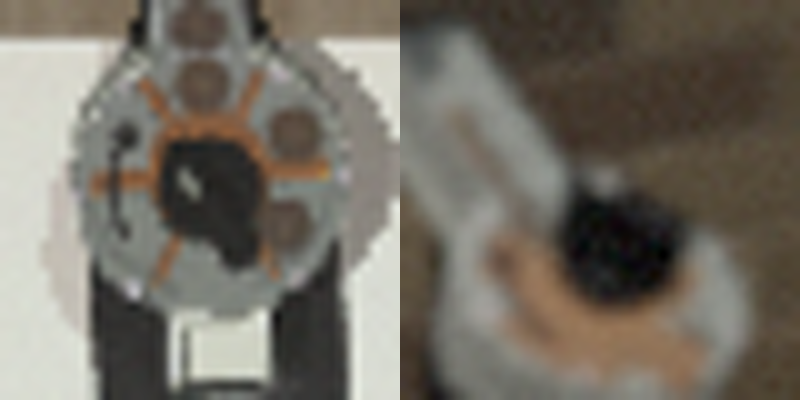

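Call:
send_rows:
  plan:
    - [[0,0,0],[0,0,-0.094]]
    - [[0,0,0],[0,0,-0.094]]
    - [[0,0,0],[0,0,-0.094]]
    - [[0,0,0],[0,0,-0.094]]
    - [[0,0,0],[0,0,-0.094]]
    - [[0,0,0],[0,0,-0.094]]
    - [[0,0,0],[0,0,-0.094]]
    - [[0,0,0],[0,0,-0.094]]
    - [[0,0,0],[0,0,-0.094]]
    - [[0,0,0],[0,0,-0.094]]
  gripper: 0.1

```text
time: 1.35
tool_pos: [0.1565, -0.5008, 0.2263]
tool_rot: [3.142, -0.001, 1.784]
contact_force: [0.2, 0.4, -1.2]
opening: 0.0503
grip_force: 0.0
```

Call:
send_rows:
  plan:
    - [[1,1,0],[0,0,0]]
    - [[1,1,0],[0,0,0]]
    - [[1,1,0],[0,0,0]]
    - [[1,1,0],[0,0,0]]
    - [[1,1,0],[0,0,0]]
    - [[1,1,0],[0,0,0]]
    - [[1,1,0],[0,0,0]]
    - [[1,1,0],[0,0,0]]
    - [[1,1,0],[0,0,0]]
    - [[1,1,0],[0,0,0]]

```text
time: 2.6
tool_pos: [0.3497, -0.2036, 0.2265]
tool_rot: [-3.141, -0.0, 1.779]
contact_force: [0.3, -0.2, -0.4]
opening: 0.0504
grip_force: 0.0
```

Call:
send_rows:
  plan:
    - [[1,0.5,0],[0,0,0]]
    - [[1,0.5,0],[0,0,0]]
    - [[1,0.5,0],[0,0,0]]
    - [[1,0.5,0],[0,0,0]]
    - [[1,0.5,0],[0,0,0]]
    - [[1,0.5,0],[0,0,0]]
    - [[1,0.5,0],[0,0,0]]
    - [[1,0.5,0],[0,0,0]]
    - [[1,0.5,0],[0,0,0]]
    - [[1,0.5,0],[0,0,0]]

```text
time: 3.85
tool_pos: [0.4199, 0.0666, 0.2265]
tool_rot: [-3.141, -0.0, 1.779]
contact_force: [-0.2, -0.4, -0.1]
opening: 0.0504
grip_force: 0.0
```

Call:
send_rows:
  plan:
    - [[1,0.4,0],[0,0,0]]
    - [[1,0.4,0],[0,0,0]]
    - [[1,0.4,0],[0,0,0]]
    - [[1,0.4,0],[0,0,0]]
    - [[1,0.4,0],[0,0,0]]
    - [[1,0.4,0],[0,0,0]]
    - [[1,0.4,0],[0,0,0]]
    - [[1,0.4,0],[0,0,0]]
    - [[1,0.4,0.3],[0,0,0]]
    - [[1,0.4,0.5],[0,0,0]]

```text
time: 5.1
tool_pos: [0.4661, 0.3319, 0.2064]
tool_rot: [3.141, 0.0, 1.779]
contact_force: [0.7, -0.8, 0.2]
opening: 0.0503
grip_force: 0.0
```

```bash
python3 -c "
from h import *
rows([.4706,.3717,.10],down(np.radians(102)))
p,d=read_camera('scene');w=cloud('scene',d)
cv2.imwrite('pics/s1.png',cv2.resize(p[150:310,150:310],(640,640))[:600])
# same cup fit, arm away from earlier shadows; gripper tip cross-check
tp,td=read_camera('top');q=proj('top',robot.observe()['tool_pos']);print(q)
k=cv2.resize(tp[190:260,170:250],(640,560),interpolation=2);cv2.imwrite('pics/t1.png',k)
"
```

```text
d [ 0.0045  0.0398 -0.1064] rv deg [ 0.01  0.   -0.05]
[[0.152, 0.05, 0.426], [0.0, 0.0, -0.0001]]
[[0.152, 0.05, 0.426], [0.0, 0.0, -0.0001]]
[[0.152, 0.05, 0.426], [0.0, 0.0, -0.0001]]
[[0.152, 0.05, 0.426], [0.0, 0.0, -0.0001]]
[[0.152, 0.05, 0.426], [0.0, 0.0, -0.0001]]
[[0.152, 0.05, 0.426], [0.0, 0.0, -0.0001]]
[[0.152, 0.05, 0.426], [0.0, 0.0, -0.0001]]
[[0.152, 0.051, 0.426], [0.0, 0.0, -0.0001]]
[[0.152, 0.051, 0.426], [0.0, 0.0, -0.0001]]
[[0.152, 0.051, 0.426], [0.0, 0.0, -0.0001]]
[197.44846657 234.16385802]
```

Call:
send_rows:
  plan:
    - [[0.4,0.13,0.2],[0,0,0]]
    - [[0.4,0.13,0.2],[0,0,0]]
    - [[0.4,0.13,0.4],[0,0,0]]
    - [[0.32,0.12,0.4],[0,0,0]]
    - [[0,0,0.8],[0,0,0]]
    - [[0,0,0.8],[0,0,0]]
    - [[0,0,0.8],[0,0,0]]
    - [[0,0,0.8],[0,0,0]]
    - [[0,0,0.6],[0,0,0]]
    - [[0,0,0],[0,0,0]]

```text
time: 6.45
tool_pos: [0.4699, 0.3704, 0.0803]
tool_rot: [-3.139, 0.001, 1.779]
contact_force: [0.7, 0.3, 0.7]
opening: 0.0506
grip_force: 0.0
```

```bash
python3 -c "
from h import *
p,d=read_camera('scene');s=robot.observe();print(s['tool_pos'],s['tool_rot'],s['qpos'].round(2))
k=cv2.resize(p[215:315,180:280],(600,600),interpolation=2)
q=((proj('scene',s['tool_pos'])-[180,215])*6).astype(int);cv2.circle(k,tuple(int(i) for i in q),4,(0,255,0),-1);print(q)
cv2.imwrite('pics/s2.png',k)
"
```

```text
[0.47053157 0.3707629  0.08133445] [-3.14087383e+00  3.54482318e-04  1.77934348e+00] [ 0.54  0.62  1.5  -0.    1.03  0.33]
[205 283]
```

View pics/s2.png

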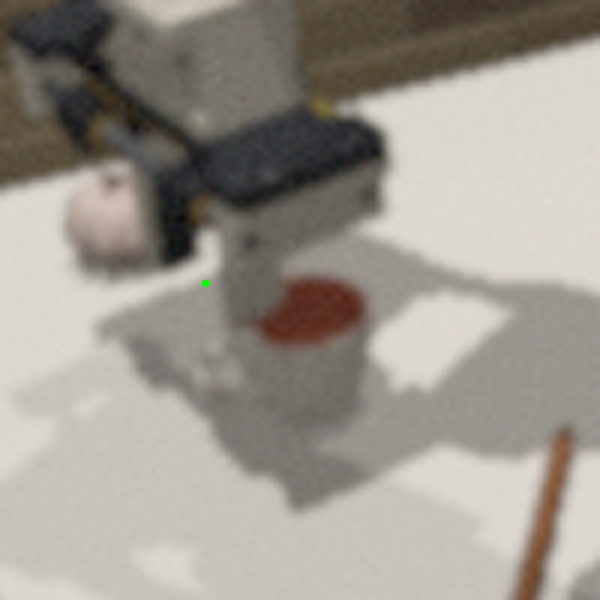

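Call:
send_rows:
  plan:
    - [[0,0,0.4],[0,0,0]]
    - [[0,0,0.4],[0,0,0]]
    - [[0,0,0.4],[0,0,0]]
    - [[0,0,0.4],[0,0,0]]
    - [[0,0,0.3],[0,0,0]]
    - [[0,0,0.3],[0,0,0]]
    - [[0,0,0.2],[0,0,0]]
    - [[0,0,0.2],[0,0,0]]
    - [[0,0,0],[0,0,0]]
    - [[0,0,0],[0,0,0]]

```text
time: 7.75
tool_pos: [0.4708, 0.3709, 0.0169]
tool_rot: [3.141, -0.0, 1.779]
contact_force: [0.0, -0.3, -0.1]
opening: 0.0505
grip_force: 0.0
```

Call:
send_rows:
  plan:
    - [[0,0,0],[0,0,0]]
    - [[0,0,0],[0,0,0]]
    - [[0,0,0],[0,0,0]]
    - [[0,0,0],[0,0,0]]
    - [[0,0,0],[0,0,0]]
    - [[0,0,0],[0,0,0]]
    - [[0,0,0],[0,0,0]]
    - [[0,0,0],[0,0,0]]
    - [[0,0,0],[0,0,0]]
    - [[0,0,0],[0,0,0]]
  gripper: -1
  force: 30

```text
time: 9.0
tool_pos: [0.4706, 0.3708, 0.0167]
tool_rot: [3.142, 0.0, 1.779]
contact_force: [0.8, 0.2, 0.3]
opening: 0.0117
grip_force: 24.7
```

Call:
send_rows:
  plan:
    - [[0,0,-0.2],[0,0,0]]
    - [[0,0,-0.3],[0,0,0]]
    - [[0,0,-0.4],[0,0,0]]
    - [[0,0,-0.4],[0,0,0]]
    - [[0,0,-0.4],[0,0,0]]
    - [[0,0,-0.4],[0,0,0]]
    - [[0,0,-0.3],[0,0,0]]
    - [[0,0,-0.2],[0,0,0]]
    - [[0,0,0],[0,0,0]]
    - [[0,0,0],[0,0,0]]

```text
time: 10.25
tool_pos: [0.4704, 0.3706, 0.0813]
tool_rot: [-3.141, 0.0, 1.779]
contact_force: [0.5, -0.0, -1.0]
opening: 0.0103
grip_force: 33.4
```

```bash
python3 -c "
from h import *
s=robot.observe();print(s['tool_pos'],s['grip_force'],s['opening'])
for n in ('top','scene'):
    p,d=read_camera(n);w=cloud(n,d);c=np.array([.480,.327])
    h=cv2.cvtColor(p,cv2.COLOR_BGR2HSV);mk=((h[...,0]<12)|(h[...,0]>170))&(h[...,1]>110)&(np.hypot(w[...,0]-c[0],w[...,1]-c[1])<.05)
    u=np.argwhere(mk)[:,::-1]; print(n,len(u),ray(n,u.mean(0),.051+.065))
    k=(np.hypot(w[...,0]-c[0],w[...,1]-c[1])<.034)&(w[...,2]>.105)&(w[...,2]<.125)
    P=w[k];print(len(P),P.mean(0),P.min(0),P.max(0))
    x=np.linalg.lstsq(np.c_[P[:,:2],np.ones(len(P))],P[:,2],rcond=None)[0];print('tilt',x)
"
```

```text
[0.470397   0.37062941 0.0813271 ] 33.44846264744973 0.010346451338515852
top 183 [0.48107604 0.32210396 0.116     ]
50 [0.48262513 0.32130414 0.10945573] [0.45224623 0.29457028 0.10503447] [0.50836491 0.35230634 0.11601398]
tilt [-0.00922084  0.05708708  0.09556363]
scene 1 [0.72609226 0.25260305 0.116     ]<string>:9: RuntimeWarning: Mean of empty slice.
  ret = um.true_divide(
Traceback (most recent call last):
ValueError: zero-size array to reduction operation minimum which has no identity
```

Call:
send_rows:
  plan:
    - [[-0.2,-0.05,-0.3],[0,0,0]]
    - [[-0.5,-0.15,-0.3],[0,0,0]]
    - [[-0.8,-0.25,-0.2],[0,0,0]]
    - [[-1,-0.3,0],[0,0,0]]
    - [[-1,-0.3,0],[0,0,0]]
    - [[-1,-0.3,0],[0,0,0]]
    - [[-1,-0.35,0],[0,0,0]]
    - [[-1,-0.35,0],[0,0,0]]
    - [[-1,-0.35,0],[0,0,0]]
    - [[-1,-0.35,0],[0,0,0]]
  force: 40

```text
time: 11.6
tool_pos: [0.4467, 0.1467, 0.1021]
tool_rot: [3.141, 0.0, 1.779]
contact_force: [0.2, -0.0, -1.0]
opening: 0.01
grip_force: 43.4
```

Call:
send_rows:
  plan:
    - [[-1,-0.3,0],[0,0,0]]
    - [[-1,-0.3,0],[0,0,0]]
    - [[-1,-0.3,0],[0,0,0]]
    - [[-1,-0.3,0],[0,0,0]]
    - [[-1,-0.3,0],[0,0,0]]
    - [[-0.9,-0.3,0],[0,0,0]]
    - [[-0.6,-0.2,0],[0,0,-0.02]]
    - [[-0.3,-0.1,0],[0,0,-0.05]]
    - [[0,0,0],[0,0,-0.09]]
    - [[0,0,0],[0,0,-0.1]]

```text
time: 12.85
tool_pos: [0.4305, -0.0295, 0.1021]
tool_rot: [-3.142, 0.0, 2.192]
contact_force: [0.3, -0.4, -0.7]
opening: 0.0105
grip_force: 43.4
```

Call:
send_rows:
  plan:
    - [[0,0,0],[0,0,-0.1]]
    - [[0,0,0],[0,0,-0.1]]
    - [[0,0,0],[0,0,-0.1]]
    - [[0,0,0],[0,0,-0.1]]
    - [[0,0,0],[0,0,-0.1]]
    - [[0,0,0],[0,0,-0.08]]
    - [[0,0,0],[0,0,-0.05]]
    - [[0,0,0],[0,0,-0.02]]
    - [[0,0,0],[0,0,0]]
    - [[0,0,0],[0,0,0]]

```text
time: 14.1
tool_pos: [0.4313, -0.0287, 0.1018]
tool_rot: [-3.141, 0.0, -3.076]
contact_force: [0.3, 0.3, -1.7]
opening: 0.0103
grip_force: 43.4
```

```bash
cat > m.py <<'E'
from h import *
s=robot.observe();T=s['tool_pos'];print(T,s['tool_rot'],s['qpos'].round(2),s['grip_force'],s['opening'])
import sys
for n in ('top','scene'):
    p,d=read_camera(n);w=cloud(n,d)
    h=cv2.cvtColor(p,cv2.COLOR_BGR2HSV);c=T[:2]+np.array([.047,.003])
    zc=T[2]-.016+.051
    mk=((h[...,0]<12)|(h[...,0]>170))&(h[...,1]>110)&(np.hypot(w[...,0]-c[0],w[...,1]-c[1])<.04)
    u=np.argwhere(mk)[:,::-1]
    if len(u)>5: print(n,'red',len(u),ray(n,u.mean(0),zc-.006))
    k=(np.hypot(w[...,0]-c[0],w[...,1]-c[1])<.036)&(abs(w[...,2]-zc)<.009)
    P=w[k]
    if len(P)>5: print(n,'rim',len(P),P.mean(0),(P.min(0)+P.max(0))/2,P.max(0)-P.min(0))
    q=proj(n,T).astype(int);cv2.imwrite(f'pics/m_{n}_{sys.argv[1]}.png',cv2.resize(p[q[1]-60:q[1]+40,q[0]-60:q[0]+60],(720,600),interpolation=2))
E
python3 m.py 1
```

```text
[ 0.43126295 -0.02873307  0.10179758] [-3.14143355e+00  1.10761813e-04 -3.07553954e+00] [-0.24  0.33  1.94 -0.    0.87 -1.88] 43.405260960557825 0.010251913785376118
top red 25 [ 0.49826768 -0.02950203  0.13079758]
top rim 10 [ 0.50252501 -0.0303638   0.13027668] [ 0.50048051 -0.02902731  0.1305652 ] [0.01704131 0.04498995 0.00348629]
scene rim 8 [ 0.45240302 -0.00435108  0.1306016 ] [ 0.45283846 -0.00567689  0.13089037] [0.00880622 0.0115539  0.00476847]
```

Call:
send_rows:
  plan:
    - [[0,0,0.3],[0,0,0]]
    - [[0,0,0.4],[0,0,0]]
    - [[0,0,0.4],[0,0,0]]
    - [[0,0,0.4],[0,0,0]]
    - [[0,0,0.4],[0,0,0]]
    - [[0,0,0.4],[0,0,0]]
    - [[0,0,0.3],[0,0,0]]
    - [[0,0,0.1],[0,0,0]]
    - [[0,0,0],[0,0,0]]
    - [[0,0,0],[0,0,0]]

```text
time: 15.45
tool_pos: [0.4317, -0.0286, 0.0345]
tool_rot: [-3.141, 0.001, -3.074]
contact_force: [-0.5, -0.1, -1.6]
opening: 0.0101
grip_force: 43.4
```

Call:
send_rows:
  plan:
    - [[-0.2,-0.02,0],[0,0,0]]
    - [[-0.4,-0.02,0],[0,0,0]]
    - [[-0.4,-0.02,0],[0,0,0]]
    - [[-0.4,-0.02,0],[0,0,0]]
    - [[-0.4,-0.01,0],[0,0,0]]
    - [[-0.3,-0.01,0],[0,0,0]]
    - [[-0.2,-0.01,0],[0,0,0]]
    - [[-0.1,-0.01,0],[0,0,0]]
    - [[0,0,0],[0,0,0]]
    - [[0,0,0],[0,0,0]]

```text
time: 16.7
tool_pos: [0.4912, -0.0275, 0.0342]
tool_rot: [-3.142, -0.0, -3.074]
contact_force: [-0.1, 0.6, -2.0]
opening: 0.0105
grip_force: 43.4
```

```bash
python3 m.py 2
```

```text
[ 0.49123883 -0.02753085  0.03418474] [-3.14158536e+00 -2.83392706e-04 -3.07443853e+00] [-0.21  0.53  1.85 -0.    0.76 -1.85] 43.40544847534147 0.010489498040537318
scene rim 6 [ 0.51539671 -0.00148417  0.06277006] [ 0.51476291 -0.00107283  0.06294149] [0.01000589 0.00850758 0.00369694]
```

View pics/m_scene_2.png

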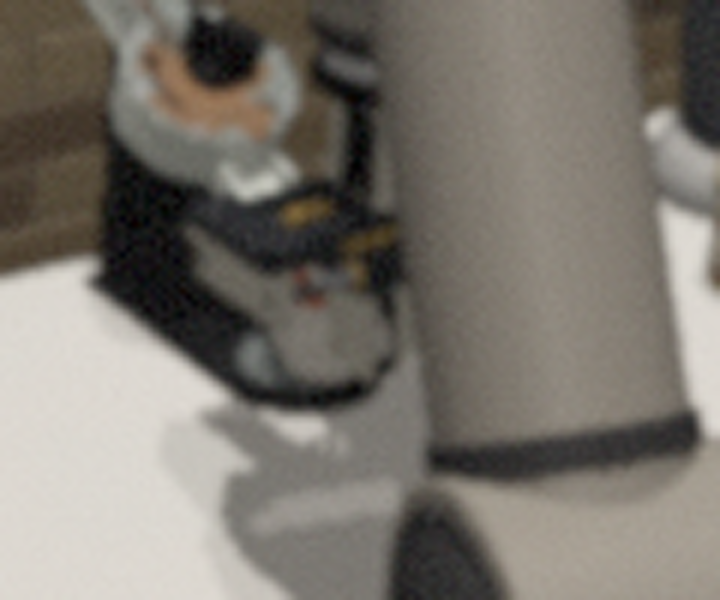

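Call:
send_rows:
  plan:
    - [[-0.2,-0.01,0],[0,0,0]]
    - [[-0.2,-0.01,0],[0,0,0]]
    - [[-0.2,-0.01,0],[0,0,0]]
    - [[-0.2,-0.01,0],[0,0,0]]
    - [[0,0,0.04],[0,0,0]]
    - [[0,0,0.04],[0,0,0]]
    - [[0,0,0.04],[0,0,0]]
    - [[0,0,0.04],[0,0,0]]
    - [[0,0,0.04],[0,0,0]]
    - [[0,0,0],[0,0,0]]

```text
time: 18.05
tool_pos: [0.5119, -0.0273, 0.0298]
tool_rot: [-3.141, 0.001, -3.074]
contact_force: [-1.9, 0.3, 5.8]
opening: 0.0102
grip_force: 44.3
```

```bash
python3 m.py 3; python3 -c "
from h import *
s=robot.observe();print(s['contact_force'],s['torque'])"
```

```text
[ 0.5118613  -0.02728427  0.02984316] [-3.14120845e+00  1.12729500e-03 -3.07441773e+00] [-0.2   0.57  1.79 -0.    0.78 -1.84] 44.33429682678252 0.0101574283837411
scene rim 6 [ 0.53486421 -0.00314493  0.05813975] [ 0.53651795 -0.00207824  0.05852338] [0.0168471  0.00889642 0.00278648]
[-2.24035821 -0.32656219  5.52327134] [ 0.12561593 -0.10252157  0.01026974]
```

Call:
send_rows:
  plan:
    - [[0,0,0.04],[0,0,0]]
    - [[0,0,0.04],[0,0,0]]
    - [[0,0,0.02],[0,0,0]]
    - [[0,0,0],[0,0,0]]
    - [[0,0,0],[0,0,0]]
    - [[0,0,0],[0,0,0]]
    - [[0,0,0],[0,0,0]]
    - [[0,0,0],[0,0,0]]
    - [[0,0,0],[0,0,0]]
    - [[0,0,0],[0,0,0]]
  force: 5

```text
time: 19.4
tool_pos: [0.5115, -0.0272, 0.0267]
tool_rot: [-3.141, 0.0, -3.074]
contact_force: [-0.2, -1.0, -0.4]
opening: 0.0109
grip_force: 4.1
```

Call:
send_rows:
  plan:
    - [[0,0,0],[0,0,0]]
    - [[0,0,0],[0,0,0]]
    - [[0,0,0],[0,0,0]]
    - [[0,0,0],[0,0,0]]
    - [[0,0,0],[0,0,0]]
    - [[0,0,0],[0,0,0]]
    - [[0,0,0],[0,0,0]]
    - [[0,0,0],[0,0,0]]
    - [[0,0,0],[0,0,0]]
    - [[0,0,0],[0,0,0]]
  gripper: 0

```text
time: 20.65
tool_pos: [0.5115, -0.0272, 0.0267]
tool_rot: [-3.141, 0.0, -3.074]
contact_force: [0.1, -0.1, 0.1]
opening: 0.0459
grip_force: 0.0
```

Call:
send_rows:
  plan:
    - [[0.3,0,0],[0,0,0]]
    - [[0.5,0,0],[0,0,0]]
    - [[0.8,0,0],[0,0,0]]
    - [[1,0,-0.4],[0,0,0]]
    - [[1,0,-1],[0,0,0]]
    - [[1,0,-1],[0,0,0]]
    - [[0,0,-1],[0,0,0]]
    - [[0,0,-1],[0,0,0]]
    - [[0,0,-1],[0,0,0]]
    - [[0,0,-1],[0,0,0]]

```text
time: 21.9
tool_pos: [0.3957, -0.0348, 0.1873]
tool_rot: [3.142, -0.0, -3.075]
contact_force: [-0.3, 0.4, -0.1]
opening: 0.0455
grip_force: 0.0
```

Run:
```python
from h import *
s=robot.observe();T=s['tool_pos'];print(T,s['tool_rot'])
pt,dt=read_camera('top');ps,ds=read_camera('scene')
for n,p,d in(('top',pt,dt),('scene',ps,ds)):
    w=cloud(n,d);c=[.557,-.024]
    P=w[(np.hypot(w[...,0]-c[0],w[...,1]-c[1])<.045)&(abs(w[...,2]-.06)<.008)]
    print(n,len(P))
    if len(P)>8:
        print((P.min(0)+P.max(0))/2,P.max(0)-P.min(0))
        A=np.c_[2*P[:,:2],np.ones(len(P))];x=np.linalg.lstsq(A,(P[:,:2]**2).sum(1),rcond=None)[0];print('fit',x[:2],np.sqrt(x[2]+x[:2]@x[:2]))
q=proj('top',[.58,-.024,.06]).astype(int);a=cv2.resize(pt[q[1]-35:q[1]+35,q[0]-28:q[0]+28],(400,500),interpolation=2)
q=proj('scene',[.56,-.024,.1]).astype(int);b=cv2.resize(ps[q[1]-35:q[1]+35,q[0]-28:q[0]+28],(400,500),interpolation=2)
cv2.imwrite('pics/placed.png',np.hstack([a,b]))
```

```text
[ 0.39566424 -0.034759    0.18733555] [ 3.14154435e+00 -3.99768421e-04 -3.07454637e+00]
top 75
[ 0.55124279 -0.02287327  0.0589088 ] [0.07452171 0.05875563 0.01209121]
fit [ 0.55513893 -0.02392423] 0.030482042532804596
scene 91
[ 0.54945671 -0.02246282  0.05610916] [0.07186037 0.0597848  0.00784232]
fit [ 0.55268548 -0.02297798] 0.02985134595400184
```

View pics/placed.png

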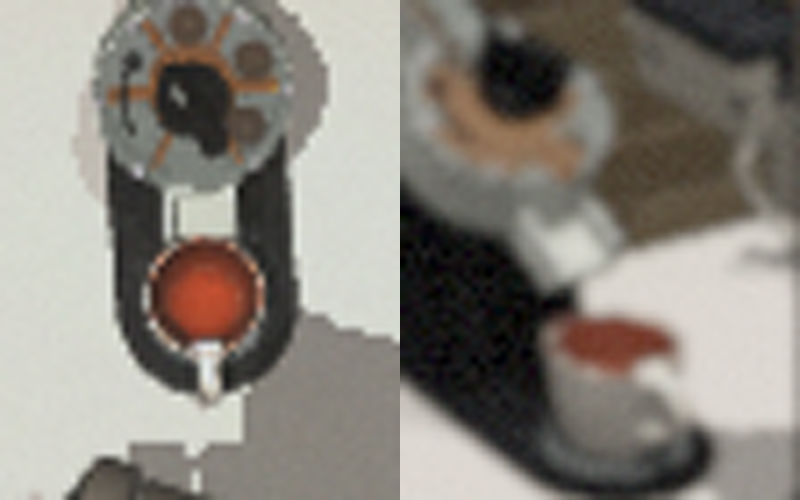

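```bash
cat >> h.py <<'E'
yaw=np.radians(4.4);ex=np.array([np.cos(yaw),np.sin(yaw),0]);ez=np.array([0,0,1.]);ey=np.cross(ez,ex)
g=np.array([.634,-.018,.172]);L=np.radians(25);ax=-np.sin(L)*ex+np.cos(L)*ez;u=np.cross(ey,ax)
def ktool(deg):  # tool x opposite the bar at deg (from u to ey)
    b=-(np.cos(np.radians(deg))*u+np.sin(np.radians(deg))*ey); z=-ax
    return Ro.from_matrix(np.c_[b,np.cross(z,b),z])
E
python3 -c "
from h import *
rows(g+.06*ax,ktool(30.4))"
```

```text
d [0.2115 0.0152 0.0378] rv deg [  6.36 -24.24 -30.44]
[[-0.849, 0.004, -0.148], [0.0071, -0.0269, -0.0338]]
[[-0.853, -0.043, -0.111], [0.0071, -0.0269, -0.0338]]
[[-0.854, -0.089, -0.075], [0.0071, -0.0269, -0.0338]]
[[-0.85, -0.135, -0.037], [0.0071, -0.0269, -0.0338]]
[[-0.842, -0.18, 0.0], [0.0071, -0.0269, -0.0338]]
[[-0.831, -0.225, 0.038], [0.0071, -0.0269, -0.0338]]
[[-0.815, -0.268, 0.076], [0.0071, -0.0269, -0.0338]]
[[-0.796, -0.31, 0.113], [0.0071, -0.0269, -0.0338]]
[[-0.773, -0.35, 0.15], [0.0071, -0.0269, -0.0338]]
[[-0.746, -0.388, 0.186], [0.0071, -0.0269, -0.0338]]
```

Call:
send_rows:
  plan:
    - [[-0.85,0,-0.15],[0.007,-0.027,-0.034]]
    - [[-0.85,-0.04,-0.11],[0.007,-0.027,-0.034]]
    - [[-0.85,-0.09,-0.07],[0.007,-0.027,-0.034]]
    - [[-0.85,-0.13,-0.04],[0.007,-0.027,-0.034]]
    - [[-0.84,-0.18,0],[0.007,-0.027,-0.034]]
    - [[-0.83,-0.22,0.04],[0.007,-0.027,-0.034]]
    - [[-0.81,-0.27,0.08],[0.007,-0.027,-0.034]]
    - [[-0.8,-0.31,0.11],[0.007,-0.027,-0.034]]
    - [[-0.77,-0.35,0.15],[0.007,-0.027,-0.034]]
    - [[-0.75,-0.39,0.18],[0.007,-0.027,-0.033]]

```text
time: 23.25
tool_pos: [0.6076, -0.0193, 0.2222]
tool_rot: [-2.915, 0.371, -2.489]
contact_force: [-0.1, -0.1, -0.5]
opening: 0.0457
grip_force: 0.0
```

Run:
```python
from h import *
s=robot.observe();print(s['tool_pos'],s['qpos'].round(2),s['opening']);rows(g-.015*ax,ktool(30.4))
p,d=read_camera('scene');q=proj('scene',g).astype(int);k=p[q[1]-30:q[1]+20,q[0]-25:q[0]+25]
k=cv2.resize(k,(500,500),interpolation=2)
for pt,c in((g,(0,0,255)),(s['tool_pos'],(0,255,0))):
    z=((proj('scene',pt)-[q[0]-25,q[1]-30])*10).astype(int);cv2.circle(k,tuple(map(int,z)),5,c,-1)
cv2.imwrite('pics/kn.png',k)
```

```text
[ 0.60763236 -0.01931182  0.22219029] [-0.23  0.29  1.71  0.19  0.75 -2.52] 0.04573313354387181
d [ 0.0327  0.0018 -0.0638] rv deg [ 0.31 -0.11  0.08]
[[-0.008, -0.01, 0.287], [0.0003, -0.0001, 0.0001]]
[[-0.008, -0.009, 0.287], [0.0003, -0.0001, 0.0001]]
[[-0.008, -0.009, 0.287], [0.0003, -0.0001, 0.0001]]
[[-0.008, -0.009, 0.287], [0.0003, -0.0001, 0.0001]]
[[-0.008, -0.009, 0.287], [0.0003, -0.0001, 0.0001]]
[[-0.008, -0.009, 0.287], [0.0003, -0.0001, 0.0001]]
[[-0.008, -0.009, 0.287], [0.0003, -0.0001, 0.0001]]
[[-0.008, -0.008, 0.287], [0.0003, -0.0001, 0.0001]]
[[-0.008, -0.008, 0.287], [0.0003, -0.0001, 0.0001]]
[[-0.008, -0.008, 0.287], [0.0003, -0.0001, 0.0001]]
```

View pics/kn.png

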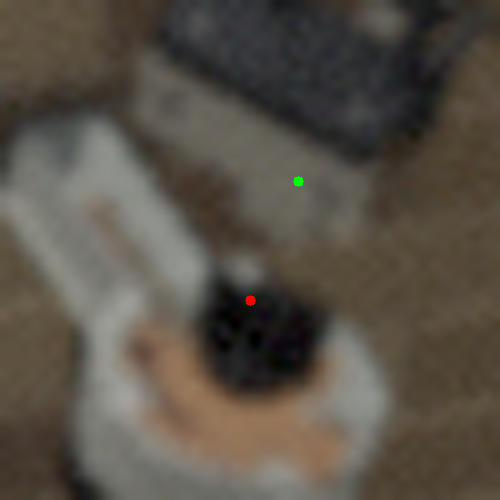

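Call:
send_rows:
  plan:
    - [[0,-0.01,0.3],[0,0,0]]
    - [[0,-0.01,0.3],[0,0,0]]
    - [[0,-0.01,0.4],[0,0,0]]
    - [[-0.02,-0.01,0.4],[0,0,0]]
    - [[-0.02,-0.01,0.4],[0,0,0]]
    - [[-0.02,-0.01,0.3],[0,0,0]]
    - [[-0.02,-0.01,0.3],[0,0,0]]
    - [[0,-0.01,0.3],[0,0,0]]
    - [[0,-0.01,0.17],[0,0,0]]
    - [[0,0,0],[0,0,0]]

```text
time: 24.55
tool_pos: [0.6407, -0.0176, 0.1594]
tool_rot: [-2.915, 0.371, -2.491]
contact_force: [0.5, 0.4, 0.4]
opening: 0.0461
grip_force: 0.0
```

Call:
send_rows:
  plan:
    - [[0,0,0],[0,0,0]]
    - [[0,0,0],[0,0,0]]
    - [[0,0,0],[0,0,0]]
    - [[0,0,0],[0,0,0]]
    - [[0,0,0],[0,0,0]]
    - [[0,0,0],[0,0,0]]
    - [[0,0,0],[0,0,0]]
    - [[0,0,0],[0,0,0]]
    - [[0,0,0],[0,0,0]]
    - [[0,0,0],[0,0,0]]
  gripper: -1
  force: 20

```text
time: 25.8
tool_pos: [0.6406, -0.0173, 0.1598]
tool_rot: [-2.915, 0.372, -2.49]
contact_force: [-4.1, 3.0, 4.3]
opening: 0.0117
grip_force: 20.0
```

```bash
python3 -c "
from h import *
s=robot.observe();print(s['tool_pos'],s['contact_force'],s['torque'],s['qpos'].round(2));rows(g-.015*ax,ktool(30.4),1)"
```

```text
[ 0.64055664 -0.01732038  0.15983693] [-4.13153594  2.99810072  4.29949323] [0.60376518 0.38260984 0.13139568] [-0.21  0.41  1.71  0.21  0.62 -2.53]
d [-0.0002 -0.0002 -0.0014] rv deg [ 0.29 -0.08  0.01]
[[0.032, 0.011, 0.048], [0.0032, -0.0009, 0.0001]]
```

Call:
send_rows:
  plan:
    - [[0,0,0],[0,0,0.04]]
    - [[0,0,0],[0,0,0.08]]
    - [[0,0,0],[0,0,0.09]]
    - [[0,0,0],[0,0,0.09]]
    - [[0,0,0],[0,0,0.09]]
    - [[0,0,0],[0,0,0.09]]
    - [[0,0,0],[0,0,0.09]]
    - [[0,0,0],[0,0,0.07]]
    - [[0,0,0],[0,0,0.027]]
    - [[0,0,0],[0,0,0]]

```text
time: 27.05
tool_pos: [0.6408, -0.0193, 0.1599]
tool_rot: [2.916, 0.373, 2.658]
contact_force: [-5.9, -6.1, 3.6]
opening: 0.0118
grip_force: 20.0
```

Call:
send_rows:
  plan:
    - [[0,0,0],[0,0,0]]
    - [[0,0,0],[0,0,0]]
    - [[0,0,0],[0,0,0]]
    - [[0,0,0],[0,0,0]]
    - [[0,0,0],[0,0,0]]
    - [[0,0,0],[0,0,0]]
    - [[0,0,0],[0,0,0]]
    - [[0,0,0],[0,0,0]]
    - [[0,0,0],[0,0,0]]
    - [[0,0,0],[0,0,0]]
  gripper: -0.4

```text
time: 28.3
tool_pos: [0.6408, -0.0176, 0.1598]
tool_rot: [2.914, 0.372, 2.659]
contact_force: [0.0, -0.1, -0.6]
opening: 0.0277
grip_force: 0.0
```

```bash
cat > look.py <<'E'
from h import *
import sys
s=robot.observe();print(s['tool_pos'],s['tool_rot'],s['contact_force'],s['torque'],s['qpos'].round(2),s['opening'])
rows(g-.015*ax,ktool(float(sys.argv[1])),1)
ps,_=read_camera('scene');pt,_=read_camera('top')
q=proj('scene',[.58,-.02,.11]).astype(int);b=ps[q[1]-35:q[1]+35,q[0]-28:q[0]+28]
q=proj('top',[.57,-.02,.1]).astype(int);a=pt[q[1]-35:q[1]+35,q[0]-28:q[0]+28]
cv2.imwrite(f'pics/look{sys.argv[2]}.png',np.hstack([cv2.resize(x,(400,500),interpolation=2) for x in(a,b)]))
# brown/dark pixels within the cup mouth, seen by scene
c=proj('scene',[.554,-.0235,.055]).astype(int);k=ps[c[1]-5:c[1]+6,c[0]-8:c[0]+9];h=cv2.cvtColor(k,cv2.COLOR_BGR2HSV);print(h[...,0].tolist()[3:9],'\nV',h[...,2].tolist()[3:9])
E
python3 look.py -29.6 1
```

```text
[ 0.64077892 -0.01761627  0.15978362] [2.91438469 0.37176637 2.65924802] [ 0.02081723 -0.05992633 -0.56630765] [ 0.04467195  0.09585208 -0.02191167] [-0.21  0.41  1.71  0.21  0.62 -1.49] 0.02770274173686282
d [-0.0005  0.0001 -0.0014] rv deg [ 0.06 -0.26 -0.02]
[[0.037, -0.015, 0.043], [0.0007, -0.0029, -0.0002]]
[[6, 9, 5, 7, 6, 8, 6, 6, 3, 5, 5, 8, 5, 5, 7, 7, 8], [8, 6, 6, 6, 5, 6, 7, 6, 7, 7, 6, 6, 5, 7, 7, 6, 6], [9, 7, 6, 6, 6, 4, 7, 6, 7, 4, 7, 6, 7, 7, 6, 6, 6], [8, 9, 8, 7, 7, 7, 5, 7, 7, 7, 8, 8, 9, 6, 8, 4, 8], [14, 13, 11, 8, 7, 6, 8, 8, 8, 6, 5, 8, 7, 11, 12, 11, 10], [15, 16, 14, 11, 12, 13, 11, 10, 9, 8, 9, 9, 13, 16, 15, 16, 16]] 
V [[118, 117, 116, 101, 99, 91, 91, 91, 89, 89, 91, 89, 90, 92, 97, 107, 122], [114, 110, 106, 104, 100, 89, 87, 87, 90, 88, 90, 95, 91, 89, 91, 92, 105], [110, 108, 108, 102, 92, 86, 89, 86, 89, 90, 87, 87, 94, 87, 87, 96, 100], [112, 122, 123, 107, 103, 90, 92, 87, 87, 86, 85, 90, 93, 94, 94, 94, 97], [113, 128, 136, 126, 118, 113, 105, 97, 91, 94, 93, 107, 121, 122, 114, 106, 108], [105, 129, 137, 142, 138, 140, 136, 126, 116, 107, 107, 131, 158, 158, 146, 130, 118]]
```

View pics/look1.png

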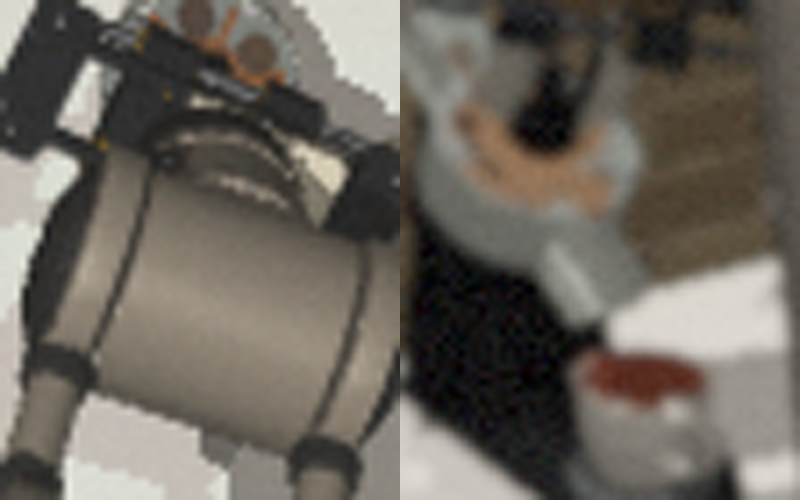

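Call:
send_rows:
  plan:
    - [[0,0,0],[0,0,0]]
    - [[0,0,0],[0,0,0]]
    - [[0,0,0],[0,0,0]]
    - [[0,0,0],[0,0,0]]
    - [[0,0,0],[0,0,0]]
    - [[0,0,0],[0,0,0]]
    - [[0,0,0],[0,0,0]]
    - [[0,0,0],[0,0,0]]
    - [[0,0,0],[0,0,0]]
    - [[0,0,0],[0,0,0]]
  gripper: -1

```text
time: 29.65
tool_pos: [0.6402, -0.0189, 0.1594]
tool_rot: [2.916, 0.371, 2.659]
contact_force: [-4.2, -6.3, 0.9]
opening: 0.0118
grip_force: 20.0
```

```bash
python3 -c "
from h import *
s=robot.observe();R=Ro.from_euler('xyz',s['tool_rot']);print(s['opening'],R.inv().apply(s['contact_force']),R.inv().apply(s['torque']))"
```

```text
0.011833341378599774 [ 0.35319523 -7.10328025 -2.80864016] [ 1.17660532  0.09161129 -0.02614379]
```

Call:
send_rows:
  plan:
    - [[0,-0.05,0],[0,0,0.04]]
    - [[0,0,0],[0,0,0.08]]
    - [[0,0,0],[0,0,0.09]]
    - [[0,0,0],[0,0,0.09]]
    - [[0,0,0],[0,0,0.09]]
    - [[0,0,0],[0,0,0.09]]
    - [[0,0,0],[0,0,0.09]]
    - [[0,0,0],[0,0,0.07]]
    - [[0,0,0],[0,0,0.027]]
    - [[0,0,0],[0,0,0]]

```text
time: 30.9
tool_pos: [0.6392, -0.0198, 0.1589]
tool_rot: [2.711, 0.0, 1.654]
contact_force: [-6.4, -6.6, 1.2]
opening: 0.0118
grip_force: 20.0
```

Call:
send_rows:
  plan:
    - [[0,0,0],[0,0,0]]
    - [[0,0,0],[0,0,0]]
    - [[0,0,0],[0,0,0]]
    - [[0,0,0],[0,0,0]]
    - [[0,0,0],[0,0,0]]
    - [[0,0,0],[0,0,0]]
    - [[0,0,0],[0,0,0]]
    - [[0,0,0],[0,0,0]]
    - [[0,0,0],[0,0,0]]
    - [[0,0,0],[0,0,0]]
  gripper: -0.4

```text
time: 32.15
tool_pos: [0.6403, -0.0187, 0.1595]
tool_rot: [2.709, -0.0, 1.655]
contact_force: [-0.7, -0.5, 0.1]
opening: 0.0276
grip_force: 0.0
```

Call:
send_rows:
  plan:
    - [[0,0,0],[0,0,0]]
    - [[0,0,0],[0,0,0]]
    - [[0,0,0],[0,0,0]]
    - [[0,0,0],[0,0,0]]
    - [[0,0,0],[0,0,0]]
    - [[0,0,0],[0,0,0]]
    - [[0,0,0],[0,0,0]]
    - [[0,0,0],[0,0,0]]
    - [[0,0,0],[0,0,0]]
    - [[0,0,0],[0,0,0]]
  gripper: -1

```text
time: 33.4
tool_pos: [0.6391, -0.0186, 0.1588]
tool_rot: [2.711, -0.001, 1.655]
contact_force: [-5.7, -1.0, 0.7]
opening: 0.012
grip_force: 20.0
```

```bash
python3 -c "
from h import *
s=robot.observe();R=Ro.from_euler('xyz',s['tool_rot']);print(s['opening'],R.inv().apply(s['contact_force']),R.inv().apply(s['torque']),s['qpos'].round(2))
rows(g-.015*ax,ktool(-89.6),1)"
```

```text
0.011982304855134473 [-0.54790619 -4.95133301 -2.99929282] [ 0.65924203 -0.10409916  0.00102401] [-0.21  0.41  1.71  0.21  0.62 -0.44]
d [ 0.0012  0.0011 -0.0004] rv deg [-0.36 -0.22 -0.05]
[[0.041, 0.042, 0.035], [-0.0039, -0.0025, -0.0005]]
```

Two clicks in; third turn, then release.

Call:
send_rows:
  plan:
    - [[0,-0.04,0],[0,0,0.04]]
    - [[0,0,0],[0,0,0.08]]
    - [[0,0,0],[0,0,0.09]]
    - [[0,0,0],[0,0,0.09]]
    - [[0,0,0],[0,0,0.09]]
    - [[0,0,0],[0,0,0.09]]
    - [[0,0,0],[0,0,0.09]]
    - [[0,0,0],[0,0,0.07]]
    - [[0,0,0],[0,0,0.027]]
    - [[0,0,0],[0,0,0]]

```text
time: 34.65
tool_pos: [0.6389, -0.0187, 0.1587]
tool_rot: [2.916, -0.371, 0.65]
contact_force: [-2.7, 0.6, 0.4]
opening: 0.0118
grip_force: 20.0
```

Call:
send_rows:
  plan:
    - [[0,0,0],[0,0,0]]
    - [[0,0,0],[0,0,0]]
    - [[0,0,0],[0,0,0]]
    - [[0,0,0],[0,0,0]]
    - [[0,0,0],[0,0,0]]
    - [[0,0,0],[0,0,0]]
    - [[0,0,0],[0,0,0]]
    - [[0,0,0],[0,0,0]]
    - [[0,0,0],[0,0,0]]
    - [[0,0,0],[0,0,0]]
  gripper: 0

```text
time: 35.9
tool_pos: [0.6394, -0.0188, 0.1591]
tool_rot: [2.915, -0.372, 0.65]
contact_force: [0.0, -0.8, 0.7]
opening: 0.0458
grip_force: 0.0
```

Call:
send_rows:
  plan:
    - [[0,0,-0.3],[0,0,0]]
    - [[0,0,-0.5],[0,0,0]]
    - [[0,0,-0.8],[0,0,0]]
    - [[0,0,-1],[0,0,0]]
    - [[0,0,-1],[0,0,0]]
    - [[0,0,-1],[0,0,0]]
    - [[0,0,-1],[0,0,0]]
    - [[0,0,-1],[0,0,0]]
    - [[0,0,-1],[0,0,0]]
    - [[0,0,-1],[0,0,0]]

```text
time: 37.15
tool_pos: [0.5486, -0.0264, 0.3561]
tool_rot: [2.914, -0.373, 0.65]
contact_force: [0.2, -0.8, 0.0]
opening: 0.046
grip_force: 0.0
```

```bash
python3 -c "
from h import *
s=robot.observe();R=Ro.from_euler('xyz',s['tool_rot']);print(s['tool_pos'],s['qpos'].round(2),'tool axes (cols)',R.as_matrix().round(3).tolist())"
```

```text
[ 0.54864618 -0.02639142  0.3560613 ] [-0.27  0.07  1.6   0.17  1.07  0.64] tool axes (cols) [[0.741, 0.524, 0.419], [0.564, -0.825, 0.035], [0.364, 0.21, -0.907]]
```

Call:
send_rows:
  plan:
    - [[-0.75,0.45,-0.2],[0,0,0]]
    - [[-0.75,0.45,-0.2],[0,0,0]]
    - [[-0.75,0.45,-0.2],[0,0,0]]
    - [[-0.75,0.45,-0.2],[0,0,0]]
    - [[-0.75,0.45,-0.2],[0,0,0]]
    - [[-0.75,0.45,-0.2],[0,0,0]]
    - [[-0.75,0.45,-0.2],[0,0,0]]
    - [[-0.75,0.45,-0.2],[0,0,0]]
    - [[-0.75,0.45,-0.2],[0,0,0]]
    - [[-0.75,0.45,-0.2],[0,0,0]]

```text
time: 38.4
tool_pos: [0.4477, -0.2271, 0.356]
tool_rot: [2.913, -0.372, 0.65]
contact_force: [0.6, -0.3, -0.1]
opening: 0.046
grip_force: 0.0
```

Run:
```python
from h import *
pt,dt=read_camera('top');w=cloud('top',dt);q=w-g-np.array([0,0,0])
X,Y,Z=q@u,q@ey,q@ax;k=(np.hypot(X,Y)<.04)&(Z>-.002)&(Z<.02);P=np.c_[X[k],Y[k]];ev,V=np.linalg.eigh(np.cov(P.T));print(len(P),'bar',np.degrees(np.arctan2(V[1,1],V[0,1])))
q=proj('top',[.59,-.024,.08]).astype(int)
cv2.imwrite('pics/end.png',np.hstack([cv2.resize(pt[q[1]-30:q[1]+30,q[0]-24:q[0]+24],(400,500),interpolation=2),cv2.resize(pt[150:275,150:250],(400,500))]))
```

```text
48 bar -149.47566246273468
```

View pics/end.png

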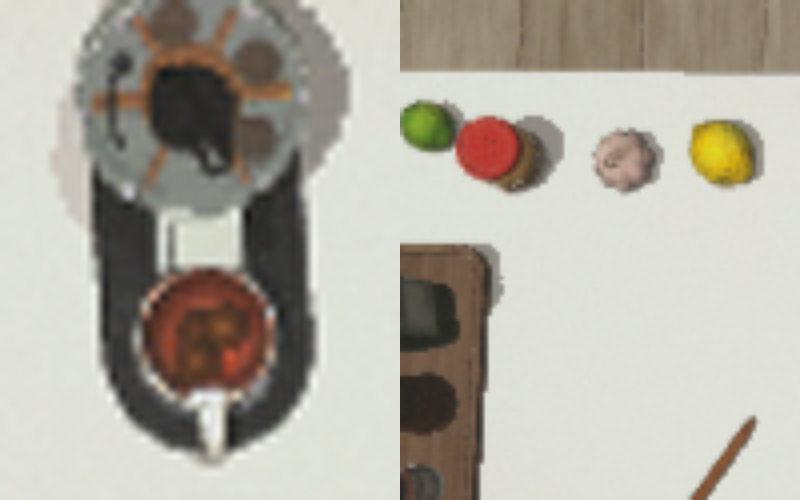

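Three nuts are in the cup around (210,340), and the knob's white mark has moved half a turn to (210,155). The cup stands upright on the mat, nothing has spilled, and the robot touches nothing.

```bash
python3 -c "
from cell import robot
print(robot.hand_in())"
```

```text
the job is handed in; nothing more can be done
None
```

The cup stands upright on the mat with three nuts in it and the knob rests in its third click; the last top-camera view showed no spilled nuts, and the job was handed in at about 38 s (no verdict came back).

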